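# Home the sample wheel and lock it with the index clip

### The job

The spectrometer's sample wheel was left off its home position. Lift the index clip off the wheel and swing it up until it stays up by itself, then nudge the wheel round by pushing on the scallops in its edge, leaving it on its spindle, until the red-lined home notch points at the red index pointer. Finally bring the clip back down so that its tongue drops fully home into the notch, and leave the beaker, bottle, timer and glass dish where they stand.

Things in the scene. Friction and masses are not known exactly. Their poses are not given: they have to be found in the camera images.
- sample_wheel: flat bright aluminium sample wheel, 160 mm across, 12 mm thick, 0.35 kg; origin on its axis at its underside, 26 mm above the bench, x axis towards the home notch, z up. Its rim has five round finger scallops, 41 mm wide at the rim and 14 mm deep (bottom 66 mm from the axis), centred 36, 108, 180, 252 and 324 degrees round from the notch. Five coloured sample pellets lie flush in its face
- wheel_center (a point): point on the wheel's axis at the height of its top face, 38 mm above the bench. The wheel lies loose on a round boss (100 mm across), over an upright spindle (18 mm thick) that ends 12 mm above the wheel's face. It turns when its edge is pushed with a few newtons and stops when the push stops
- home_notch (a point): point in the middle of the home notch, 70 mm from the wheel's axis, at the height of its top face; turns with the wheel. The notch is the only deep cut in the rim: a V with red-lined flanks, 15 degrees wide as seen from the axis (21 mm at the rim, 13 mm at its bottom 50 mm from the axis)
- stand: fixed blue base plate under the wheel, 220 x 190 mm, top 14 mm above the bench (so 12 mm gap under the wheel's rim); origin on the spindle's axis at bench height, x axis towards the pointer and the clip's hinge, z up. The plate reaches from -95 to 125 mm in x and 95 mm to either side
- index_pointer (a point): tip of the small red pointer block that stands on the base plate just outside the wheel's rim, 85 mm from the spindle's axis and 34 mm above the bench, under the clip's arm; axes as the stand's. The home notch must come to face it
- clip_hinge (a point): middle of the clip's level hinge pin, 108 mm from the spindle's axis in the stand's x direction, 52 mm above the bench; the pin is parallel to the stand's y axis. The two steel ears that hold it are 32 mm wide over all and 62 mm high
- clip_knob (a point): centre of the clip's black ribbed cross-bar handle, a round bar 16 mm thick and 26 mm long, parallel to the hinge pin, at the free end of the steel arm (16 mm wide), 67 mm from the hinge pin. With the clip fully down it is 42 mm from the spindle's axis and 64 mm above the bench, with free space at both its ends
- index_clip (a joint): clip angle, rad: 0 = fully down, tongue home in the notch; grows as it is lifted up and away from the wheel, to 1.75 at its stop just past upright. About 0.2 = tongue lying on the wheel's face. The 11 mm wide tongue with rounded nose is under the arm, 61 mm from the spindle's axis; it enters only the home notch. Above about 1.0 the clip stays where left; lower, it sinks by its weight
- beaker: small glass beaker, 58 mm across and 68 mm high, a bystander to the right; origin at the centre of its underside, z up
- std_bottle: small white reagent bottle, 48 mm across and 105 mm high, a bystander to the left; origin at the centre of its underside, z up
- timer: white lab timer, 62 x 62 x 19 mm, a bystander to the left; origin at the centre of its underside
- dish: flat glass dish, 64 mm across and 12 mm high, a bystander to the left; origin at the centre of its underside

How it is judged:
By the outcome, as a careful person would: the job done as asked, in the order asked, and still so for the second after the job is handed in, with the robot touching nothing.
It also fails if it takes over 64 s, if anything falls off the work surface, if the arm or the gripper's body presses on something with over 40 N, if the wrist force passes 120 N, or if a joint passes its speed limit or range.

### The arm

A 6-joint arm with a two-finger parallel gripper is mounted at the origin on a cart in front of the work surface, level with it; the furniture and walls round the work are solid. World frame = base frame: x ahead of the robot, y to its left, z up, the work surface at z = 0. Lengths are in m, angles in rad, forces in N, time in s.
With the tool pointing down it reaches from about 0.275 to 0.825 m from the base axis. Payload 4.9 kg.
Tool frame: the origin (TCP) lies midway between the tips of the shut fingers; the grasp point (between the pads) lies 19 mm behind it; z points along the fingers, y is the direction in which the jaws open and shut (so a half turn about z gives the same grasp; the last joint's range is limited). The gripper opens to 85 mm and grips with 20 to 120 N. Pads are 22 mm wide; open, the fingers measure 114 mm over their backs; the gripper's body (76 mm by 85 mm) begins 54 mm behind the grasp point. The pads swing forward as they close: fully open they stand 13 mm farther back than shut.
Start: joints at [1.112, 0.326, -0.193, 1.052, 0, 1.437], TCP at [0.176, 0.521, 0.231] pointing down, gripper open.
Joint ranges: [-2.65, 2.65], [-0.97, 1.79], [-1.3, 1.35], [-1.93, 2.1], [-1.47, 1.37], [-3.14, 3.14]. Speed limits (rad/s): [2.57, 2.57, 3.14, 3.14, 3.14, 3.14].

### API

Orientations are given as a unit quaternion [x, y, z, w].
In Python, from station import arm gives the robot as it stands. The module is installed in compiled form; this text tells all that it offers.
- The arm moves only by the shell command python3 -m crank 'ROWS' [OPENING] [FORCE]. ROWS is JSON, a list of rows, each an object of numbers: "x", "y", "z": the shift along the world's x, y, z in m; "spin": the turn about the world's z in rad. In form: [{"x": .., "y": .., "z": .., "spin": ..}, ...]. A call has 1 to 10 rows; each row shifts and turns the commanded pose from where the row before left it; what a row does not reach is not made up. A row lasts 1/8 s, in which the tool goes at most 62.5 mm and 10.7 degrees, less where a joint would pass 70% of its speed; a pose out of reach is approached as far as the arm can. A call with a gripper value outside its range is refused whole. OPENING is the finger opening in m, from 0 to 0.0854, set as the call begins (- or left out, the last holds). The fingers move at their own pace and stop on an object; FORCE is the grip in N (left out, the last holds). Time passes only in rows, so rows that do not move let the fingers close. It gives the time, the measured TCP pose, the force and the opening at its end, in the units of the state.
- arm.get_obs(): the state, without advancing time (a new reading comes with each control period).
- arm.grab_frame(name): name is "scene" or "side" or "wrist"; returns a dict with "image" (420x560x3 uint8, blue, green, red), "range_z" (420x560 float32, m along the optical axis (not along the pixel's ray), 0 where there is no reading), "fx", "fy", "cx", "cy" (pixels), "k1" (the pictures are not rectified: a ray, as slopes to the right and down, at radius r is drawn at 1 + k1 r^2 times it, then the intrinsics apply), "R" (3x3) and "t" (3): a world point X has camera coordinates R X + t; the wrist camera has in their place "tool_from_camera" (4x4, takes a point from camera to tool coordinates, whose origin is the TCP and whose axes are the flange's). Camera axes: x right, y down, z forward; pixel columns grow to the right and rows downward; lengths in m; the calibration is good to about 2 mm. A picture is of the moment at which its call begins: read the wrist's pose just before it.
- arm.hand_in(): hands the job in, once; it reports no verdict.
The state is a dict: "time_s": time; "qpos": joint angles; "joint_velocities": joint speeds; "effort": joint torques, N m; "position": TCP position; "eef_rot": TCP orientation; "ft_force": force on the tool from outside, world axes, zero at the start; "ft_torque": the same for the moment, N m; "grip_width": finger opening in m.
Only numpy, scipy, OpenCV 4.12 (cv2) and the standard library are available. Lean on these libraries where they do the work, as an engineer would, in place of code of your own. Each camera call takes 0.05 s, during which the arm holds its last target. There are 200 camera calls.

## Working session

There is one attempt and no reset: what is moved stays moved. The work goes in short steps, Python scripts to look and compute and a shell command to move; the robot and the scene stay as the last step left them, time stands still between calls to the robot, and variables do not carry over. Pictures are saved under pics/ and viewed, about 8 in all and at most 12, crops included, and the job is handed in when it is done.

```bash
mkdir -p pics; cat > h.py <<'E'
import numpy as np, cv2
from scipy.spatial.transform import Rotation as Rn
from station import arm
def grab(n):
    o=arm.get_obs(); f=arm.grab_frame(n)
    if n=="wrist":
        T=np.eye(4);T[:3,:3]=Rn.from_quat(o["eef_rot"]).as_matrix();T[:3,3]=o["position"]
        M=T@np.array(f["tool_from_camera"]); f["Rc"]=M[:3,:3]; f["c"]=M[:3,3]
    else:
        R=np.array(f["R"]); f["Rc"]=R.T; f["c"]=-R.T@np.array(f["t"])
    f["K"]=np.array([[f["fx"],0,f["cx"]],[0,f["fy"],f["cy"]],[0,0,1.]]); f["D"]=np.array([f["k1"],0,0,0.])
    return f
def rays(f,uv):
    p=cv2.undistortPoints(np.array(uv,float).reshape(-1,1,2),f["K"],f["D"]).reshape(-1,2)
    return np.c_[p,np.ones(len(p))]
def onplane(f,uv,z):
    d=rays(f,uv)@f["Rc"].T
    return f["c"]+d*((z-f["c"][2])/d[:,2])[:,None]
def bydepth(f,uv):
    uv=np.array(uv).reshape(-1,2); z=np.array([f["range_z"][int(round(v)),int(round(u))] for u,v in uv])
    return f["c"]+(rays(f,uv)*z[:,None])@f["Rc"].T
def cloud(f):
    v,u=np.mgrid[0:420,0:560]; uv=np.c_[u.ravel(),v.ravel()]
    return (f["c"]+(rays(f,uv)*f["range_z"].reshape(-1,1))@f["Rc"].T).reshape(420,560,3)
def proj(f,X):
    Xc=(np.array(X,float).reshape(-1,3)-f["c"])@f["Rc"]
    return cv2.projectPoints(Xc.reshape(-1,1,3),np.zeros(3),np.zeros(3),f["K"],f["D"])[0].reshape(-1,2)
E
python3 - <<'E'
from h import *
for n in("scene","side"):
    f=grab(n); cv2.imwrite(f"pics/{n}0.png",f["image"]); np.savez(f"{n}0.npz",**f); print(n,f["c"],f["Rc"][:,2])
print(arm.get_obs())
E
```

```text
scene [-0.12394298 -0.95633294  0.97470452] [ 0.40078437  0.70714014 -0.58251584]
side [0.26984034 1.26092402 0.60116169] [ 0.18419496 -0.88618098 -0.42515348]
{'time_s': 0.1, 'qpos': array([ 1.11178298e+00,  3.26829068e-01, -1.93492078e-01,  1.05201108e+00,
       -9.91527275e-06,  1.43660890e+00]), 'joint_velocities': array([ 0.00104122, -0.00144452,  0.00300877, -0.0019306 , -0.00107739,
        0.00074129]), 'effort': array([ 1.33945454e-03, -4.44237149e+01,  2.63038909e+01,  7.84192263e-03,
       -1.01665241e-04, -8.03603626e-06]), 'position': array([0.17527874, 0.52076618, 0.23059919]), 'eef_rot': array([ 1.61699825e-01,  9.86839692e-01, -7.35865624e-04, -2.19707751e-04]), 'ft_force': array([-0.65052607, -0.51499172, -0.80169208]), 'ft_torque': array([ 0.01307599, -0.01514188,  0.03648851]), 'grip_width': 0.08559820126297142}
```

View pics/scene0.png

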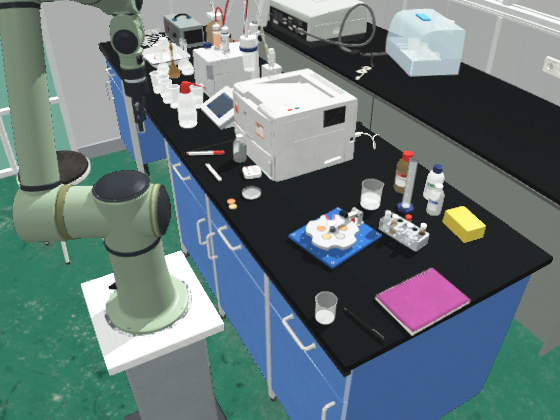

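View pics/side0.png

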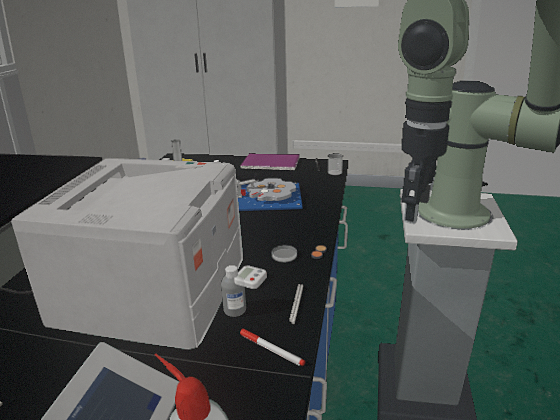

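The scene view shows the blue stand at about (335,237), the wheel at (332,232), the clip and hinge at about (355,216), and a beaker nearby at (372,193). In the side view the stand is at about (268,193), partly hidden by the instrument.

```bash
python3 - <<'E'
from h import *
f=dict(np.load("scene0.npz",allow_pickle=True)); im=f["image"]
hsv=cv2.cvtColor(im,cv2.COLOR_BGR2HSV)
m=cv2.inRange(hsv,(95,120,60),(125,255,255)); m[:200]=0;m[275:]=0;m[:,:280]=0;m[:,390:]=0
n,l,s,c=cv2.connectedComponentsWithStats(m); k=1+s[1:,4].argmax(); 
cs,_=cv2.findContours((l==k).astype(np.uint8),0,2); P=max(cs,key=len).reshape(-1,2)
W=onplane(f,P,0.014)[:,:2]; r=cv2.minAreaRect(W.astype(np.float32)); print(s[k],r,cv2.boxPoints(r))
C=cloud(f); 
up=(C[...,2]>.034)&(C[...,2]<.043)&(abs(C[...,0]-r[0][0])<.12)&(abs(C[...,1]-r[0][1])<.12)
print("wheel",cv2.minEnclosingCircle(C[up][:,:2].astype(np.float32)),up.sum())
hi=(C[...,2]>.05)&(C[...,2]<.15)&(abs(C[...,0]-r[0][0])<.13)&(abs(C[...,1]-r[0][1])<.13)
v,u=np.where(hi)
for a,b in zip(u,v): print(a,b,C[b,a].round(3)) if (a+b)%3==0 else 0
o=im[185:275,270:410]; cv2.imwrite("pics/crop.png",cv2.resize(o,None,fx=5.5,fy=5.5,interpolation=2))
E
```

```text
[ 288  223   94   46 1373] ((0.5785085558891296, -0.02116476744413376), (0.22916889190673828, 0.19690178334712982), 12.14094352722168) [[ 0.44578105  0.05098501]
 [ 0.48719293 -0.1415127 ]
 [ 0.71123606 -0.09331454]
 [ 0.6698242   0.09918317]]
wheel ((0.5868576169013977, -0.02587849833071232), 0.10206510126590729) 1224
353 208 [0.666 0.014 0.062]
352 209 [0.661 0.013 0.06 ]
355 209 [0.67  0.009 0.06 ]
351 210 [0.658 0.014 0.057]
354 210 [0.665 0.008 0.059]
357 210 [0.673 0.003 0.059]
341 211 [0.609 0.    0.08 ]
353 211 [0.663 0.009 0.055]
356 211 [0.669 0.002 0.057]
359 211 [ 0.675 -0.005  0.059]
340 212 [ 0.602 -0.005  0.083]
343 212 [ 0.609 -0.01   0.083]
352 212 [0.653 0.002 0.06 ]
355 212 [0.665 0.001 0.056]
358 212 [ 0.67  -0.007  0.059]
361 212 [ 0.678 -0.011  0.059]
339 213 [ 0.6   -0.003  0.078]
342 213 [ 0.606 -0.01   0.081]
345 213 [ 0.611 -0.018  0.084]
348 213 [0.64  0.004 0.059]
351 213 [ 0.646 -0.003  0.062]
354 213 [ 0.657 -0.004  0.058]
357 213 [ 0.667 -0.007  0.056]
360 213 [ 0.673 -0.013  0.058]
341 214 [ 0.606 -0.006  0.074]
344 214 [ 0.608 -0.018  0.081]
347 214 [ 0.615 -0.022  0.082]
350 214 [ 0.636 -0.011  0.067]
353 214 [ 0.65  -0.008  0.059]
356 214 [ 0.659 -0.011  0.058]
359 214 [ 0.67  -0.013  0.055]
340 215 [ 0.6   -0.008  0.074]
343 215 [ 0.605 -0.017  0.078]
346 215 [ 0.61  -0.025  0.082]
349 215 [ 0.631 -0.013  0.065]
352 215 [ 0.643 -0.012  0.061]
355 215 [ 0.657 -0.01   0.054]
358 215 [ 0.666 -0.013  0.053]
361 215 [ 0.676 -0.015  0.05 ]
342 216 [ 0.602 -0.016  0.075]
345 216 [ 0.606 -0.026  0.08 ]
348 216 [ 0.627 -0.014  0.064]
351 216 [ 0.637 -0.015  0.061]
357 216 [ 0.661 -0.015  0.052]
341 217 [ 0.602 -0.012  0.068]
344 217 [ 0.603 -0.025  0.077]
347 217 [ 0.614 -0.025  0.072]
343 218 [ 0.605 -0.018  0.067]
346 218 [ 0.611 -0.025  0.07 ]
347 220 [ 0.624 -0.014  0.05 ]
333 228 [ 0.564 -0.027  0.051]
```

View pics/crop.png

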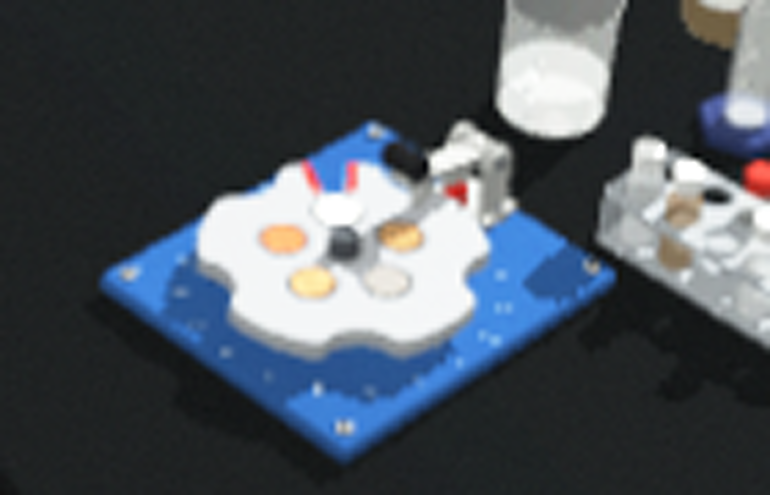

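The notch is at crop (332,178), roughly 45–60° left of the pointer at crop (457,190). The knob is at crop (348,243). Stand geometry agrees: the spindle is near (0.564,-0.024), stand x is at about 12°, and the hinge is near (0.670,-0.002). Next I move over it for a close look.

```bash
python3 -m crank '[{"z":0.04,"spin":0.05},{"x":0.034,"y":-0.05,"z":0.02,"spin":0.05},{"x":0.034,"y":-0.05,"spin":0.05},{"x":0.034,"y":-0.05,"spin":0.05},{"x":0.034,"y":-0.05,"spin":0.05},{"x":0.034,"y":-0.05,"spin":0.05},{"x":0.034,"y":-0.05,"spin":0.05},{"x":0.034,"y":-0.05,"spin":0.05},{"x":0.034,"y":-0.05,"spin":0.05},{"x":0.034,"y":-0.05,"spin":0.08}]' 0.05 25
python3 - <<'E'
from h import *
f=grab("wrist"); print(np.array(f["tool_from_camera"]).round(3),f["c"]); o=arm.get_obs(); print(o["position"],o["qpos"])
E
```

```text
[[-0.001 -0.964 -0.266  0.068]
 [ 1.    -0.001 -0.    -0.   ]
 [-0.    -0.266  0.964 -0.144]
 [ 0.     0.     0.     1.   ]] [0.11103433 0.54240525 0.37440696]
[0.17528512 0.52084992 0.23066239] [ 1.11182622e+00  3.26816983e-01 -1.93342933e-01  1.05201871e+00
  1.58875046e-05  1.43662149e+00]invalid input at $[0]: expected keys x, y, z, spin
```

```bash
python3 -m crank '[{"x":0,"y":0,"z":0.04,"spin":0.05},{"x":0.034,"y":-0.05,"z":0.02,"spin":0.05},{"x":0.034,"y":-0.05,"z":0,"spin":0.05},{"x":0.034,"y":-0.05,"z":0,"spin":0.05},{"x":0.034,"y":-0.05,"z":0,"spin":0.05},{"x":0.034,"y":-0.05,"z":0,"spin":0.05},{"x":0.034,"y":-0.05,"z":0,"spin":0.05},{"x":0.034,"y":-0.05,"z":0,"spin":0.05},{"x":0.034,"y":-0.05,"z":0,"spin":0.05},{"x":0.034,"y":-0.05,"z":0,"spin":0.08}]' 0.05 25
python3 -m crank '[{"x":0.034,"y":-0.05,"z":-0.01,"spin":0},{"x":0.024,"y":-0.04,"z":-0.02,"spin":0},{"x":0,"y":0,"z":0,"spin":0},{"x":0,"y":0,"z":0,"spin":0}]'
python3 - <<'E'
from h import *
f=grab("wrist"); np.savez("w1.npz",**f); cv2.imwrite("pics/w1.png",f["image"]); o=arm.get_obs(); print(o["position"],o["qpos"],o["eef_rot"])
E
```

```text
time_s: 1.4
position: [0.4816, 0.0704, 0.2909]
eef_rot: [-0.104, 0.995, 0.0, 0.0]
ft_force: [1.5, 1.1, 0.2]
grip_width: 0.0499
time_s: 1.9
position: [0.5383, -0.0175, 0.2606]
eef_rot: [-0.102, 0.995, 0.0, -0.001]
ft_force: [0.7, 1.3, -0.3]
grip_width: 0.0499
[ 0.53837393 -0.01699043  0.26116409] [-1.68808021e-01  2.87247048e-01 -1.69532797e-01  1.11440643e+00
  3.35636083e-04 -3.74815018e-01] [-1.02821419e-01  9.94699799e-01  2.14002788e-04 -1.42760443e-04]
```

View pics/w1.png

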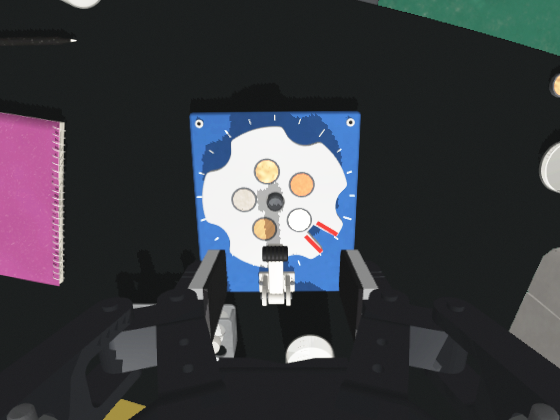

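The wrist view shows the knob at (275,254), the hinge at (277,285), the spindle at (275,201), and the red notch flanks at (327,229) and (313,244), so the notch is to image lower-right. Now I measure from these.

```bash
cat >> h.py <<'E'
def measure(f,s0=(0.564,-0.0243),verbose=True):
    im=f["image"]; hsv=cv2.cvtColor(im,cv2.COLOR_BGR2HSV)
    m=cv2.inRange(hsv,(100,130,50),(125,255,255)); C=cloud(f)
    m[(C[...,2]>.03)|(np.hypot(C[...,0]-s0[0],C[...,1]-s0[1])>.2)]=0
    cs,_=cv2.findContours(m,0,2); P=np.vstack([c.reshape(-1,2) for c in cs if cv2.contourArea(c)>60])
    r=cv2.minAreaRect(onplane(f,P,.014)[:,:2].astype(np.float32)); print("plate",r)
    red=cv2.inRange(hsv,(0,120,90),(8,255,255))|cv2.inRange(hsv,(170,120,90),(180,255,255))
    red[np.hypot(C[...,0]-s0[0],C[...,1]-s0[1])>.12]=0
    n,l,s,c=cv2.connectedComponentsWithStats(red)
    for k in range(1,n):
        if s[k,4]>12: 
            p=onplane(f,c[k],.038)[0]; d=p[:2]-s0; print("red",c[k].round(1),s[k,4],p.round(4),"r",np.hypot(*d).round(4),"ang",np.degrees(np.arctan2(d[1],d[0])).round(2))
E
python3 - <<'E'
from h import *
f=dict(np.load("w1.npz",allow_pickle=True)); measure(f)
print("spindle",onplane(f,[275.5,201],.050), "knob",bydepth(f,[275,254]),onplane(f,[275,254],.077),"hinge",onplane(f,[277,285],.055),bydepth(f,[277,270]))
C=cloud(f); k=np.linalg.norm(C[...,:2]-[.606,-.016],axis=2)<.03; k&=(C[...,2]>.06)
g=k&(f["image"].max(2)<60); print("knobpix",g.sum(),C[g].mean(0),C[g].min(0),C[g].max(0))
hi=(C[...,2]>.04)&(C[...,2]<.2)&(C[...,0]>.6)&(np.hypot(C[...,0]-.66,C[...,1])>.06)
# things near
s=grab("scene");C=cloud(s)
for u,v in((372,205),(360,243),(326,318),(399,240)): pass
print("beaker near",onplane(s,[371,208],0.0),"far",onplane(s,[326,321],0.0))
E
```

```text
plate ((0.5803580284118652, -0.016902543604373932), (0.21964457631111145, 0.18947014212608337), 12.085806846618652)
red [326.8 228.3] 84 [0.5856 0.0433 0.038 ] r 0.071 ang 72.27
red [313.2 243.8] 93 [0.6067 0.0326 0.038 ] r 0.0711 ang 53.1
spindle [[ 0.56321283 -0.01959362  0.05      ]] knob [[ 0.60743284 -0.01052098  0.08583799]] [[ 0.61118856 -0.00994507  0.077     ]] hinge [[0.65695588 0.00108295 0.055     ]] [[ 0.63464588 -0.00330346  0.06380575]]
knobpix 293 [ 0.60677419 -0.01057475  0.08277087] [ 0.60071531 -0.02342193  0.07522118] [0.61669858 0.00248708 0.08694873]
beaker near [[0.77199904 0.05108822 0.        ]] far [[ 3.77855402e-01 -2.81020039e-01 -1.11022302e-16]]
```

```bash
python3 -m crank '[{"x":0.036,"y":0.0035,"z":-0.03,"spin":0},{"x":0.0355,"y":0.0035,"z":-0.03,"spin":0.005},{"x":0,"y":0,"z":-0.05,"spin":0},{"x":0,"y":0,"z":-0.05,"spin":0},{"x":0,"y":0,"z":-0.025,"spin":0},{"x":0,"y":0,"z":-0.015,"spin":0},{"x":0,"y":0,"z":0,"spin":0},{"x":0,"y":0,"z":0,"spin":0}]' 0.05 25
python3 -m crank '[{"x":0,"y":0,"z":0,"spin":0},{"x":0,"y":0,"z":0,"spin":0},{"x":0,"y":0,"z":0,"spin":0},{"x":0,"y":0,"z":0,"spin":0}]' 0.015 30
python3 - <<'E'
from h import *
f=grab("wrist"); cv2.imwrite("pics/w2.png",f["image"]); o=arm.get_obs(); print(o["position"],o["ft_force"],o["grip_width"])
E
```

```text
time_s: 3.0
position: [0.6115, -0.0106, 0.0625]
eef_rot: [-0.105, 0.994, -0.0, 0.001]
ft_force: [0.1, -0.1, 1.5]
grip_width: 0.05
time_s: 3.5
position: [0.611, -0.0105, 0.0619]
eef_rot: [-0.105, 0.994, 0.0, 0.001]
ft_force: [-0.7, 1.8, 6.2]
grip_width: 0.0252
[ 0.61103527 -0.01049501  0.06194396] [-1.56406059  1.50273386  6.62325927] 0.025260844584871874
```

View pics/w2.png

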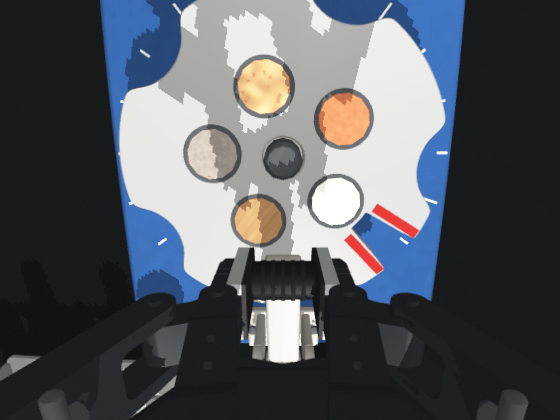

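The knob is held at its ends: the fingers are at (240,275) and (325,275) and the width is 25 mm. I swing it up along the hinge arc.

```bash
python3 -m crank '[{"x":0.0036,"y":0.0008,"z":0.0078,"spin":0},{"x":0.0047,"y":0.001,"z":0.0073,"spin":0},{"x":0.0055,"y":0.0012,"z":0.0066,"spin":0},{"x":0,"y":0,"z":0,"spin":0}]'
python3 -m crank '[{"x":0.0064,"y":0.0014,"z":0.0059,"spin":0},{"x":0.0069,"y":0.0015,"z":0.005,"spin":0},{"x":0.0075,"y":0.0016,"z":0.0039,"spin":0},{"x":0.008,"y":0.0017,"z":0.003,"spin":0},{"x":0.0083,"y":0.0018,"z":0.0018,"spin":0},{"x":0.0085,"y":0.0018,"z":0.0008,"spin":0},{"x":0,"y":0,"z":0,"spin":0}]'
```

```text
time_s: 4.05
position: [0.6239, -0.0077, 0.0829]
eef_rot: [-0.105, 0.994, 0.0, -0.001]
ft_force: [-3.2, 1.4, -0.8]
grip_width: 0.0253
time_s: 4.92
position: [0.6716, 0.0026, 0.1041]
eef_rot: [-0.105, 0.994, 0.0, 0.002]
ft_force: [-2.9, 3.5, 6.0]
grip_width: 0.0252
```

```bash
python3 -m crank '[{"x":0,"y":0,"z":0,"spin":0},{"x":0,"y":0,"z":0,"spin":0},{"x":0,"y":0,"z":0.02,"spin":0},{"x":0,"y":0,"z":0.05,"spin":0},{"x":-0.02,"y":0,"z":0.05,"spin":0},{"x":-0.05,"y":-0.01,"z":0.02,"spin":0},{"x":-0.05,"y":-0.01,"z":0,"spin":0},{"x":-0.01,"y":0,"z":0,"spin":0},{"x":0,"y":0,"z":0,"spin":0}]' 0.05 25
python3 - <<'E'
from h import *
S=np.array([.565,-.020])
f=grab("wrist"); np.savez("w3.npz",**f); cv2.imwrite("pics/w3.png",f["image"]); measure(f,S)
o=arm.get_obs(); print(o["position"],o["ft_force"])
E
```

```text
time_s: 6.05
position: [0.5403, -0.0182, 0.2436]
eef_rot: [-0.105, 0.995, -0.0, 0.001]
ft_force: [0.6, 0.5, 0.9]
grip_width: 0.05
plate ((0.5802913308143616, -0.017035089433193207), (0.21896110475063324, 0.1894238144159317), 11.985692024230957)
red [329.8 231.6] 92 [0.5857 0.0431 0.038 ] r 0.0664 ang 71.79
red [315.5 247.9] 94 [0.6071 0.0325 0.038 ] r 0.0673 ang 51.24
red [276.9 276.9] 116 [ 0.6499 -0.0015  0.038 ] r 0.0869 ang 12.3
[ 0.54106041 -0.01823375  0.24339782] [ 0.11005787 -0.70892482 -0.45874642]
```

View pics/w3.png

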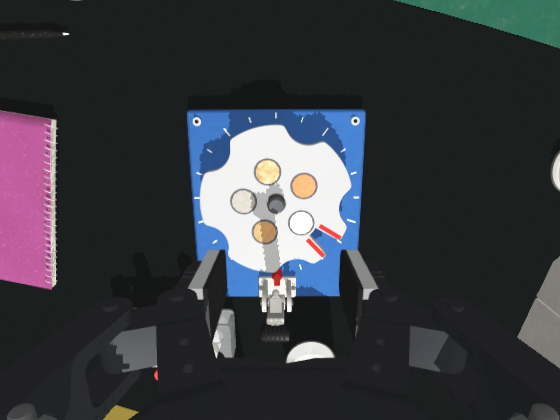

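The clip stays up: the knob is at (275,337), past the hinge, and the pointer at (277,277) is exposed. The notch needs about -49.4°. I close the gripper and go to the scallop opposite the notch, which is at image (213,152).

```bash
python3 -m crank '[{"x":-0.006,"y":-0.022,"z":0,"spin":0.173},{"x":-0.006,"y":-0.022,"z":0,"spin":0.173},{"x":-0.006,"y":-0.022,"z":0,"spin":0.173},{"x":-0.005,"y":-0.022,"z":-0.03,"spin":0.173},{"x":0,"y":-0.002,"z":-0.05,"spin":0.173},{"x":0,"y":0,"z":-0.05,"spin":0},{"x":0,"y":0,"z":0,"spin":0},{"x":0,"y":0,"z":0,"spin":0}]' 0 25
python3 - <<'E'
from h import *
f=grab("wrist"); cv2.imwrite("pics/w4.png",f["image"])
o=arm.get_obs(); print(o["position"],o["ft_force"],o["eef_rot"],o["grip_width"])
E
```

```text
time_s: 7.1
position: [0.5186, -0.1084, 0.1141]
eef_rot: [-0.512, 0.859, -0.001, 0.001]
ft_force: [0.5, 0.6, 0.4]
grip_width: 0.0
[ 0.5189949  -0.10854918  0.11488229] [-0.14291431 -0.93077899 -0.15400585] [-0.51222885  0.85884735 -0.00129487  0.00107956] 0.00017571079719552016
```

View pics/w4.png

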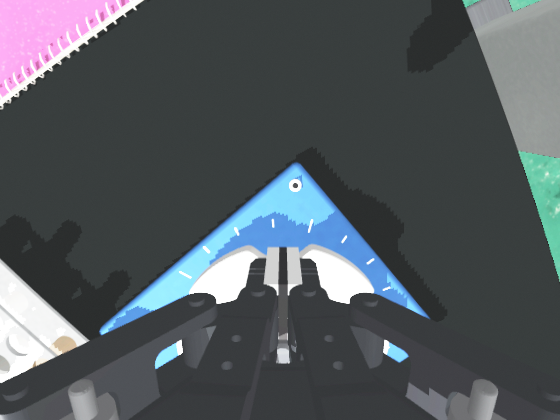

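```bash
python3 -m crank '[{"x":0,"y":0,"z":-0.045,"spin":0},{"x":0,"y":0,"z":-0.035,"spin":0},{"x":0,"y":0,"z":-0.0105,"spin":0},{"x":0.0033,"y":0.006,"z":0,"spin":0},{"x":0.0033,"y":0.006,"z":0,"spin":0},{"x":0,"y":0,"z":0,"spin":0},{"x":0,"y":0,"z":0,"spin":0}]'
python3 -m crank '[{"x":-0.0064,"y":0.0038,"z":0,"spin":-0.087},{"x":-0.0061,"y":0.0044,"z":0,"spin":-0.087},{"x":-0.0057,"y":0.0049,"z":0,"spin":-0.087},{"x":0,"y":0,"z":0,"spin":0}]'
```

```text
time_s: 8.02
position: [0.5239, -0.096, 0.0232]
eef_rot: [-0.512, 0.859, -0.0, 0.0]
ft_force: [0.5, 0.2, 0.5]
grip_width: -0.0005
time_s: 8.52
position: [0.5049, -0.0828, 0.0227]
eef_rot: [-0.396, 0.918, 0.0, -0.0]
ft_force: [0.1, 0.4, -0.3]
grip_width: 0.0003
```

```bash
python3 -m crank '[{"x":-0.0052,"y":0.0054,"z":0,"spin":-0.087},{"x":-0.0048,"y":0.0058,"z":0,"spin":-0.087},{"x":-0.0042,"y":0.0062,"z":0,"spin":-0.087},{"x":-0.0037,"y":0.0065,"z":0,"spin":-0.087},{"x":0,"y":0,"z":0,"spin":0}]'
python3 - <<'E'
from h import *
S=np.array([.565,-.020])
f=grab("scene"); np.savez("s2.npz",**f); measure(f,S)
o=arm.get_obs(); print(o["position"],o["ft_force"])
E
```

```text
time_s: 9.15
position: [0.4873, -0.0589, 0.0226]
eef_rot: [-0.232, 0.973, 0.0, -0.0]
ft_force: [0.4, 0.3, -0.4]
grip_width: -0.0001
plate ((0.39359423518180847, -0.13905486464500427), (0.7113120555877686, 0.2514115571975708), 32.59435272216797)
red [352.4 220.7] 19 [ 0.6464 -0.0129  0.038 ] r 0.0817 ang 4.97
[ 0.48756602 -0.05915131  0.02264523] [-0.41882389 -0.31372708  0.07100717]
```

```bash
python3 -m crank '[{"x":-0.0031,"y":0.0068,"z":0,"spin":-0.087},{"x":-0.0025,"y":0.0071,"z":0,"spin":-0.087},{"x":-0.0019,"y":0.0073,"z":0,"spin":-0.087},{"x":0,"y":0,"z":0,"spin":0}]'
python3 - <<'E'
from h import *
f=grab("wrist"); f2=grab("scene"); a=cv2.resize(f2["image"][185:275,270:410],(560,360),interpolation=2)
cv2.imwrite("pics/w5.png",np.hstack([cv2.resize(f["image"],(480,360))[:,240-120:360],a]))
o=arm.get_obs(); print(o["position"],o["ft_force"])
E
```

```text
time_s: 9.7
position: [0.4799, -0.0378, 0.0226]
eef_rot: [-0.104, 0.995, 0.0, 0.0]
ft_force: [0.6, -0.3, -0.4]
grip_width: 0.0004
[ 0.48018855 -0.03811602  0.02258833] [ 0.84232109 -0.40835042  0.16224806]
```

View pics/w5.png

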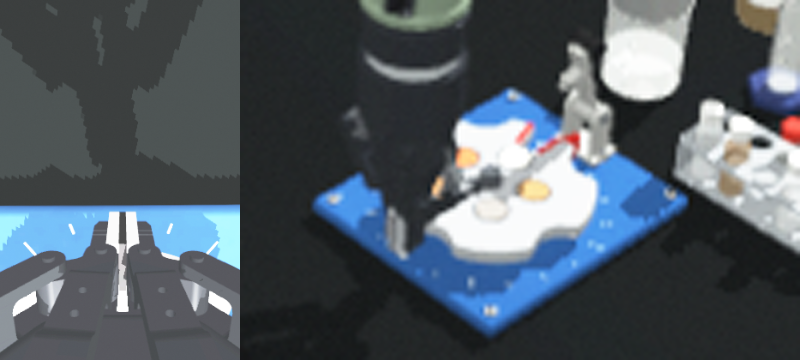

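The notch has come round to crop (540,137), just short of the pointer. I back off and measure from above.

```bash
python3 -m crank '[{"x":-0.0147,"y":-0.003,"z":0,"spin":0},{"x":0,"y":0,"z":0.05,"spin":0},{"x":0,"y":0,"z":0.06,"spin":0},{"x":0.02,"y":0.006,"z":0.055,"spin":0},{"x":0.03,"y":0.01,"z":0.045,"spin":0},{"x":0.025,"y":0.007,"z":0.01,"spin":0},{"x":0,"y":0,"z":0,"spin":0},{"x":0,"y":0,"z":0,"spin":0}]'
cat > m.py <<'E'
from h import *
S=np.array([.565,-.020])
f=grab("wrist"); np.savez("last.npz",**f); measure(f,S)
o=arm.get_obs(); print(o["position"],o["ft_force"])
E
python3 m.py
```

```text
time_s: 10.8
position: [0.5381, -0.018, 0.2412]
eef_rot: [-0.102, 0.995, 0.0, -0.002]
ft_force: [-0.2, -0.0, -0.6]
grip_width: -0.0001
plate ((0.5800213813781738, -0.01704447716474533), (0.2193002998828888, 0.1896420568227768), 12.167680740356445)
[ 0.53804826 -0.01804067  0.24118737] [-1.04045192 -0.13033165  0.81748249]
```

```bash
python3 -m crank '[{"x":0,"y":0,"z":0,"spin":0},{"x":0,"y":0,"z":0,"spin":0},{"x":0,"y":0,"z":0,"spin":0},{"x":0,"y":0,"z":0,"spin":0}]' 0.06
python3 m.py
```

```text
time_s: 11.35
position: [0.54, -0.0179, 0.2425]
eef_rot: [-0.102, 0.995, -0.0, 0.0]
ft_force: [-0.4, 0.5, 0.1]
grip_width: 0.06
plate ((0.5802711844444275, -0.017085492610931396), (0.21957872807979584, 0.1893855482339859), 12.038804054260254)
red [298.4 258.4] 89 [0.622  0.0169 0.038 ] r 0.0679 ang 32.91
red [276.9 270.4] 190 [ 0.641  -0.0032  0.038 ] r 0.0778 ang 12.46
[ 0.54007805 -0.01780794  0.24251489] [ 0.14716004 -0.52433623  0.11947649]
```

One flank is visible, giving the notch at 22.6°, so about -10.4° is left. The other flank merges with the pointer. Second push now.

```bash
python3 -m crank '[{"x":-0.03,"y":-0.018,"z":-0.02,"spin":0.094},{"x":-0.0373,"y":-0.0226,"z":-0.03,"spin":0.094},{"x":0,"y":0,"z":-0.06,"spin":0},{"x":0,"y":0,"z":-0.06,"spin":0},{"x":0,"y":0,"z":-0.04,"spin":0},{"x":0,"y":0,"z":-0.01,"spin":0},{"x":0.0065,"y":0.0027,"z":0,"spin":0},{"x":0.0065,"y":0.0027,"z":0,"spin":0},{"x":0,"y":0,"z":0,"spin":0}]' 0
python3 -m crank '[{"x":-0.0027,"y":0.0075,"z":0,"spin":-0.0925},{"x":-0.002,"y":0.0077,"z":0,"spin":-0.0925},{"x":-0.0013,"y":0.0078,"z":0,"spin":-0.0925},{"x":-0.0006,"y":0.0079,"z":0,"spin":-0.0925},{"x":0,"y":0,"z":0,"spin":0},{"x":0,"y":0,"z":0,"spin":0}]'
python3 -m crank '[{"x":-0.015,"y":0,"z":0,"spin":0.09},{"x":0,"y":0,"z":0.05,"spin":0.09},{"x":0,"y":0,"z":0.06,"spin":0},{"x":0.02,"y":0,"z":0.055,"spin":0},{"x":0.03,"y":-0.002,"z":0.045,"spin":0},{"x":0.025,"y":0,"z":0.01,"spin":0},{"x":0,"y":0,"z":0,"spin":0},{"x":0,"y":0,"z":0,"spin":0}]' 0.06
python3 m.py
```

```text
time_s: 12.52
position: [0.4881, -0.0532, 0.0241]
eef_rot: [-0.196, 0.981, -0.001, 0.002]
ft_force: [-0.2, 0.2, -0.3]
grip_width: -0.0001
time_s: 13.28
position: [0.4796, -0.0223, 0.023]
eef_rot: [-0.012, 1.0, -0.0, 0.0]
ft_force: [-0.5, -0.1, 0.3]
grip_width: 0.0
time_s: 14.28
position: [0.5378, -0.0241, 0.2415]
eef_rot: [-0.101, 0.995, 0.0, -0.001]
ft_force: [0.4, 0.5, -0.3]
grip_width: 0.0599
plate ((0.5802314281463623, -0.017080157995224), (0.2194233536720276, 0.18939851224422455), 12.05785846710205)
red [269.9 265.1] 96 [ 0.6328 -0.0184  0.038 ] r 0.0678 ang 1.36
red [291.5 265.5] 92 [0.6285 0.0048 0.038 ] r 0.0682 ang 21.34
red [281.5 280. ] 144 [ 0.6479 -0.0024  0.038 ] r 0.0848 ang 12.0
[ 0.53752498 -0.02402492  0.2413626 ] [ 0.56848761  0.39310993 -0.36682509]
```

Notch is at 11.4–11.6° against the pointer's 12.0°, well within the tongue's clearance. Now I locate the raised knob.

```bash
python3 - <<'E'
from h import *
f=dict(np.load("last.npz",allow_pickle=True)); C=cloud(f)
e=np.array([.978,.209]);n=np.array([-.209,.978]);S=np.array([.5655,-.0202])
d=C[...,:2]-S; s=d@e; t=d@n
g=(s>.06)&(s<.15)&(abs(t)<.03)&(C[...,2]>.085)&(C[...,2]<.15)
print(g.sum(),C[g].min(0),C[g].max(0),np.median(s[g]),np.median(t[g]),np.median(C[g][:,2]), s[g].min(),s[g].max())
v,u=np.where(g);print(u.min(),u.max(),v.min(),v.max())
s2=grab("scene"); C=cloud(s2); d=C[...,:2]-S; s=d@e; t=d@n
g=(s>.06)&(s<.16)&(abs(t)<.03)&(C[...,2]>.1)&(C[...,2]<.15)&(s2["image"].max(2)<90); print(g.sum(),np.median(s[g]),np.median(t[g]),np.median(C[g][:,2]))
cv2.imwrite("pics/w6.png",np.hstack([f["image"][200:380,180:380],cv2.resize(s2["image"][190:250,310:390],(240,180))]))
E
```

```text
994 [ 0.63492149 -0.01341675  0.08553789] [0.66946686 0.01426395 0.12904169] 0.09156433288364618 -9.028431578096772e-05 0.12072513011063443 0.07118550698054157 0.10504965667374636
267 296 294 347
41 0.0947919070802759 -0.005115804048901472 0.12350173980639689
```

View pics/w6.png

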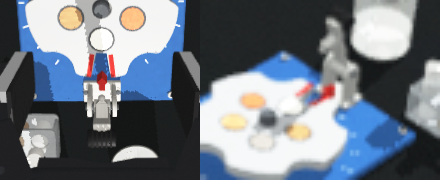

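The notch's red flanks sit symmetrically either side of the pointer in the wrist crop (90/115, 65), and the clip is upright. I grasp the knob again and bring it down.

```bash
python3 -m crank '[{"x":0.044,"y":0.009,"z":0,"spin":0.008},{"x":0.044,"y":0.009,"z":0,"spin":0},{"x":0.0435,"y":0.008,"z":-0.01,"spin":0},{"x":0,"y":0,"z":-0.045,"spin":0},{"x":0,"y":0,"z":-0.045,"spin":0},{"x":0,"y":0,"z":-0.037,"spin":0},{"x":0,"y":0,"z":0,"spin":0},{"x":0,"y":0,"z":0,"spin":0}]' 0.05
python3 -m crank '[{"x":0,"y":0,"z":0,"spin":0},{"x":0,"y":0,"z":0,"spin":0},{"x":0,"y":0,"z":0,"spin":0},{"x":0,"y":0,"z":0,"spin":0}]' 0.015 30
```

```text
time_s: 15.38
position: [0.6711, 0.0018, 0.1068]
eef_rot: [-0.105, 0.994, -0.0, 0.001]
ft_force: [0.4, 0.7, 0.4]
grip_width: 0.0502
time_s: 15.88
position: [0.6719, 0.0027, 0.108]
eef_rot: [-0.106, 0.994, 0.0, 0.002]
ft_force: [-2.3, 2.9, 5.7]
grip_width: 0.0252
```

```bash
python3 -m crank '[{"x":-0.0085,"y":-0.0018,"z":-0.0008,"spin":0},{"x":-0.0083,"y":-0.0018,"z":-0.0018,"spin":0},{"x":-0.008,"y":-0.0017,"z":-0.003,"spin":0},{"x":-0.0075,"y":-0.0016,"z":-0.0039,"spin":0},{"x":-0.0069,"y":-0.0015,"z":-0.005,"spin":0},{"x":-0.0064,"y":-0.0014,"z":-0.0059,"spin":0},{"x":0,"y":0,"z":0,"spin":0}]'
python3 -m crank '[{"x":-0.0055,"y":-0.0012,"z":-0.0066,"spin":0},{"x":-0.0047,"y":-0.001,"z":-0.0073,"spin":0},{"x":-0.0036,"y":-0.0008,"z":-0.0078,"spin":0},{"x":0,"y":0,"z":0,"spin":0}]'
```

```text
time_s: 16.75
position: [0.6236, -0.0079, 0.084]
eef_rot: [-0.105, 0.994, 0.0, -0.001]
ft_force: [-1.0, 4.8, 2.1]
grip_width: 0.0251
time_s: 17.25
position: [0.6103, -0.0107, 0.0625]
eef_rot: [-0.105, 0.994, 0.0, -0.001]
ft_force: [-0.5, 5.3, 1.2]
grip_width: 0.0252
```

```bash
python3 -m crank '[{"x":-0.0022,"y":-0.0005,"z":-0.0065,"spin":0},{"x":-0.0013,"y":-0.0003,"z":-0.0064,"spin":0},{"x":0,"y":0,"z":0,"spin":0},{"x":0,"y":0,"z":0,"spin":0}]'
```

```text
time_s: 17.75
position: [0.6077, -0.0114, 0.0528]
eef_rot: [-0.106, 0.994, 0.0, 0.0]
ft_force: [-5.6, 6.6, 17.8]
grip_width: 0.0248
```

Upward force is 17.8 N at TCP z 0.0528. By the regrasp offset of about 11 mm this puts the knob at about 0.064, which is the fully-down height. I release and check.

```bash
python3 -m crank '[{"x":0,"y":0,"z":0.003,"spin":0},{"x":0,"y":0,"z":0,"spin":0},{"x":0,"y":0,"z":0,"spin":0},{"x":0,"y":0,"z":0.03,"spin":0},{"x":0,"y":0,"z":0.05,"spin":0},{"x":-0.03,"y":-0.006,"z":0.05,"spin":0},{"x":-0.04,"y":-0.006,"z":0.05,"spin":0},{"x":0,"y":0,"z":0,"spin":0},{"x":0,"y":0,"z":0,"spin":0}]' 0.06
python3 - <<'E'
from h import *
S=np.array([.5655,-.0202]);e=np.array([.978,.209]);n=np.array([-.209,.978])
f=grab("wrist"); measure(f,S); g0=grab("scene")
for F in(f,g0):
    C=cloud(F); d=C[...,:2]-S; s=d@e;t=d@n
    g=(s>.025)&(s<.06)&(abs(t)<.02)&(C[...,2]>.055)&(C[...,2]<.12)&(F["image"].max(2)<80)
    print("knob",g.sum(),np.median(s[g]),np.median(t[g]),"top z",np.percentile(C[g][:,2],[10,50,90]))
cv2.imwrite("pics/w7.png",np.hstack([f["image"][130:330,170:390],cv2.resize(g0["image"][185:275,270:410],(440,283))[:200]]))
o=arm.get_obs();print(o["position"],o["ft_force"])
E
```

```text
time_s: 18.88
position: [0.539, -0.0238, 0.2318]
eef_rot: [-0.105, 0.994, -0.0, 0.0]
ft_force: [0.8, 0.3, -0.3]
grip_width: 0.0598
plate ((0.5797556638717651, -0.01703105866909027), (0.21936629712581635, 0.18925458192825317), 12.046518325805664)
red [268.6 271.5] 61 [ 0.6378 -0.0179  0.038 ] r 0.0723 ang 1.8
red [291.9 271.8] 61 [0.633  0.0066 0.038 ] r 0.0726 ang 21.63
knob 388 0.03905202299647344 0.0005630420041479353 top z [0.06684295 0.07180333 0.0734139 ]
knob 36 0.03835679594564598 -0.005531881000659319 top z [0.06109369 0.06925204 0.07254023]
[ 0.53867626 -0.02353364  0.2305193 ] [-0.36508004  0.13923653  0.32012595]
```

View pics/w7.png

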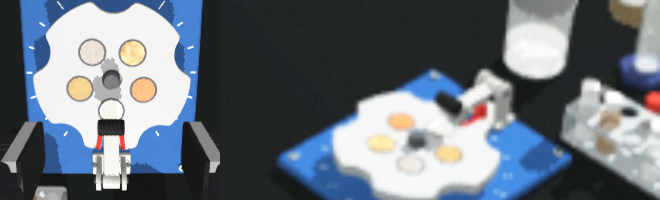

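Knob top is at 0.073 (0.072 expected when home, and the same sensor read 0.087 with the tongue lying on the face). The arm lies over the notch with the flanks symmetric. The robot is clear.

```bash
python3 -c "
from station import arm
print(arm.hand_in())"
```

```text
the job is handed in; nothing more can be done
None
```

The wheel is back at its home position with the clip's tongue down in the notch, and I handed the job in at about 19 s of the 64 s allowed. No verdict is reported.

- **Clip up:** I gripped the knob by its ends and swung it up to about 1.35 rad. It stayed up by itself.
- **Wheel:** I turned it about 50° with two pushes of the closed fingers in one scallop. The first push fell about 10° short; the second finished it.
- **Clip down:** I gripped the knob again and lowered it until it stopped firmly at about 18 N. Then I released it and backed off.

**Last checks:**
- The notch is at about 11.7°, against 12.05° for the stand's axis towards the pointer.
- The top of the knob reads 73 mm, where 72 mm is expected when fully home. It read 87 mm with the tongue resting on the wheel's face.
- The wheel is still on its spindle.
- The robot is touching nothing.
- The arm never went near the beaker, bottle, timer or dish, but I did not measure their positions again afterwards.

**Disagreement:** the lowering stopped with the tool about 3 mm higher than my first grasp height predicted. The knob sat differently in the fingers on the second grasp, which accounts for it, and the depth reading after release agrees with fully down.

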